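# Throw the speed lever of the cage run-in spindle into the green notch

### The arm

A 7-joint arm with a two-finger parallel gripper is mounted at the origin on the work surface. World frame = base frame: x ahead of the robot, y to its left, z up, the work surface at z = 0. Lengths are in m, angles in degrees, forces in N, time in s.
With the tool pointing down it reaches from about 0.4 to 0.925 m from the base axis. Payload 4.1 kg.
Tool frame: the origin (TCP) lies between the finger pads; the fingertips stand 14 mm ahead of it and the grasp point (between the pads) lies 5 mm behind it; z points along the fingers, y is the direction in which the jaws open and shut (so a half turn about z gives the same grasp; the last joint's range is limited). The gripper opens to 85 mm and grips with 20 to 120 N. Pads are 22 mm wide; open, the fingers measure 114 mm over their backs; the gripper's body (76 mm by 85 mm) begins 54 mm behind the grasp point. The pads swing forward as they close: fully open they stand 13 mm farther back than shut.
Start: joints at [63.255, 22.827, 2.584, 88.041, -1.071, 69.15, -2.905], TCP at [0.234, -0.607, 0.245] pointing down, gripper open.
Joint ranges: [-161.44, 161.44], [-28.35, 127.94], [-78.24, 83.42], [0, 140.83], [-78.03, 258.03], [13.02, 114.36], [-168.23, 168.23]. Speed limits (degrees/s): [147.25, 147.25, 180, 180, 180, 180, 180].

### API

Orientations are given as a 3x3 rotation matrix whose columns are the frame's x, y, z axes.
In Python, from plant import manip, viewer, workorder gives the robot as it stands. The module is installed in compiled form; this text tells all that it offers.
- The arm moves only by the tool send_rows, never from a script. Its argument "plan" is a list of rows, each a list of 7 numbers: the gripper's target within -1 to 1 (shut at 1, half-way at 0, fully open at -1), then the shift along the tool's x, y, z in cm, then the turn, a rotation vector about the tool's x, y, z in rad. A call has 1 to 5 rows; each row is the pose to reach, as a shift and turn from the pose measured when the call began, along the tool's axes at that moment; what a row does not reach only later rows make up. A row lasts 1/12 s, in which the tool goes at most 41.7 mm and 7.16 degrees, less where a joint would pass 70% of its speed; a pose out of reach is approached as far as the arm can. A call with a gripper value outside its range is refused whole. The fingers move at their own pace and stop on an object; the grip force is fixed at half the most. Time passes only in rows, so rows that repeat a pose let the fingers close. It gives the time, the measured TCP pose, the force and the opening at its end, in the units of the state.
- manip.get_state(): the state, without advancing time (a new reading comes with each control period).
- viewer.get_image(name): name is "scene" or "top" or "wrist"; returns a dict with "img" (384x512x3 uint8, red, green, blue), "fov_y" (degrees; the focal length in pixels is half the picture's height over the tangent of half this angle, whatever the lens; pixels are square), "cx", "cy" (the principal point, pixels), "cam_to_world" (4x4, takes a point from camera to world coordinates); the wrist camera has in their place "hand_eye" (4x4, takes a point from camera to tool coordinates, whose origin is the TCP and whose axes are the flange's). Camera axes: x right, y up, looking along -z (the intrinsics and any distortion apply to the point x, -y, -z); pixel columns grow to the right and rows downward; lengths in m; the calibration is good to about 2 mm. A picture is of the moment at which its call begins: read the wrist's pose just before it. There is no depth.
- workorder.close_job(): hands the job in, once; it reports no verdict.
The state is a dict: "t": time; "qpos": joint angles; "joint_vel": joint speeds; "tau": joint torques, N m; "tcp_pos": TCP position; "tcp_rot": TCP orientation; "ft_force": force on the tool from outside, world axes, zero at the start; "torque": the same for the moment, N m; "finger_gap": opening from 0.0 (shut) to 1.0 (fully open).
Only numpy, scipy, OpenCV 4.12 (cv2) and the standard library are available. Lean on these libraries where they do the work, as an engineer would, in place of code of your own. Each camera call takes 0.05 s, during which the arm holds its last target.

### The job

The bearing cage on the blue run-in unit is to be spun at the speed marked green. Throw the unit's black-knobbed selector lever out of neutral into the detent notch marked with the green disc, let it click home, and let go of it.

Things in the scene. Friction and masses are not known exactly. Their poses are not given: they have to be found in the camera images.
- lever (a joint): Selector lever of the blue unit: flat steel bar swinging level about an upright pivot. Rad: 0 in neutral (where it starts), growing clockwise seen from above (knob towards the robot's left, +y); stops at +-0.95. A sprung ball holds it in notches at -0.8, -0.4, 0, 0.4, 0.8; let go within 0.15 of a notch, it snaps in by itself. Takes up to 5 N at the knob.
- knob (a point): Centre of the lever's upright round black knob, 30 mm diameter, 44 mm tall, 156 mm above the bench at every angle, 150 mm from the pivot axis. Pinch it from above; nothing stands within 60 mm of it at its height; the bar's top lies 28 mm below this point. x points along the bar to the pivot, z up; it turns with the lever.
- pivot (a point): Point on the lever's upright pivot axis, level with the knob's centre (156 mm above the bench). The unit stands fixed, somewhere ahead of the robot, turned up to 0.35 rad either way; x points from the neutral notch to the pivot, away from the robot.
- green_disc: Green disc, 28 mm diameter, 3 mm thick, fixed on the grey plate 94 mm above the bench, 198 mm from the pivot axis, straight out from the notch it marks (the lever then points at it). Origin: centre of its underside. Red, yellow and blue discs mark the three other notches beside neutral; which is where varies.

How it is judged:
By the outcome, as a careful person would: the job done as asked, in the order asked, and still so for the second after the job is handed in, with the robot touching nothing.
It also fails if it takes over 32 s, if anything falls off the work surface, if the arm or the gripper's body presses on something with over 40 N, if the wrist force passes 120 N, or if a joint passes its speed limit or range.

## Working session

There is one attempt and no reset: what is moved stays moved. The work goes in short steps, Python scripts to look and compute and a tool call to move; the robot and the scene stay as the last step left them, time stands still between calls to the robot, and variables do not carry over. Pictures are saved under pics/ and viewed, and the job is handed in when it is done.

Besides the shell and the picture viewer there is one more tool, called in YAML: its name, and indented under it one key for each argument. send_rows: Moves the arm, as the interface text tells. Its arguments: {"type":"object","properties":{"plan":{"type":"array","items":{"type":"array","items":{"type":"number"}}}},"required":["plan"]}

```bash
mkdir -p pics; python3 - <<'E'
from plant import manip, viewer
import cv2,numpy as np
s=manip.get_state();print(s['t'],s['tcp_pos'],np.round(s['tcp_rot'],3).tolist(),s['finger_gap'])
for n in ("scene","top"):
    d=viewer.get_image(n);cv2.imwrite(f"pics/{n}0.png",d["img"][:,:,::-1])
    print(n,{k:(np.round(v,4).tolist()) for k,v in d.items() if k!="img"})
E
```

```text
0.0 [ 0.23349184 -0.60597327  0.24428395] [[0.933, 0.36, -0.001], [0.36, -0.933, 0.002], [-0.0, -0.002, -1.0]] 0.9983648054978066
scene {'fov_y': 50.9146, 'cx': 255.4822, 'cy': 186.4562, 'cam_to_world': [[0.2201, -0.5954, 0.7727, 1.0545], [0.9754, 0.1221, -0.1838, -0.1296], [0.015, 0.7941, 0.6076, 0.5579], [0.0, 0.0, 0.0, 1.0]]}
top {'fov_y': 48.3566, 'cx': 258.5315, 'cy': 191.2348, 'cam_to_world': [[-0.1336, 0.9673, -0.2156, 0.4221], [-0.991, -0.1307, 0.0279, 0.0155], [-0.0012, 0.2174, 0.9761, 0.8348], [0.0, 0.0, 0.0, 1.0]]}
```

View pics/scene0.png

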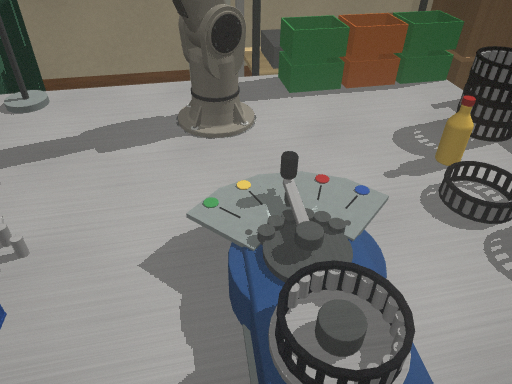

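View pics/top0.png

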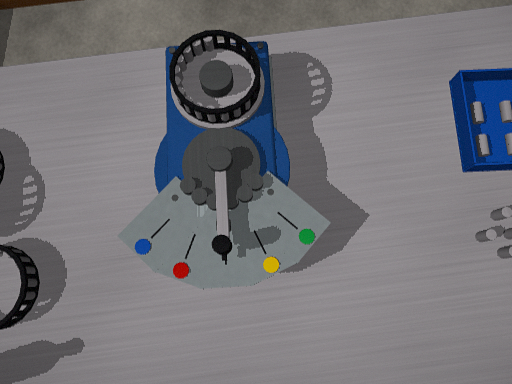

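The scene view shows green at (211,202), yellow (244,185), red (322,179) and blue (362,190), with the black knob at (289,165). In the top view, green is at (307,236), and the knob is at about (222,244). Green is the outer notch on the -y side, so the target should be -0.8.

```bash
cat > h.py <<'E'
import numpy as np,cv2
def ray(d,u,v):
    f=192/np.tan(np.radians(d["fov_y"]/2)); c=np.array([(u-d["cx"])/f,-(v-d["cy"])/f,-1])
    T=d["cam_to_world"]; return T[:3,3],T[:3,:3]@c
def plane(d,u,v,z):
    o,r=ray(d,u,v); return o+r*(z-o[2])/r[2]
def tri(d1,p1,d2,p2):
    A=[];b=[]
    o1,r1=ray(d1,*p1);o2,r2=ray(d2,*p2)
    st=np.linalg.lstsq(np.c_[r1,-r2],o2-o1,rcond=None)[0]
    a=o1+st[0]*r1;c=o2+st[1]*r2
    return (a+c)/2,np.linalg.norm(a-c)
def blob(m,near,mx=40):
    n,l,s,c=cv2.connectedComponentsWithStats(m.astype(np.uint8))
    k=[i for i in range(1,n) if s[i,4]>20 and np.hypot(*(c[i]-near))<mx]
    k=min(k,key=lambda i:np.hypot(*(c[i]-near))); return c[k],s[k]
E
python3 - <<'E'
from h import *
from plant import viewer
S=viewer.get_image("scene");T=viewer.get_image("top")
def masks(d):
    h=cv2.cvtColor(d["img"],cv2.COLOR_RGB2HSV);H,Sa,V=[h[...,i].astype(int) for i in range(3)]
    st=(Sa>120)&(V>80)
    return dict(green=st&(H>45)&(H<85),yellow=st&(H>15)&(H<35),red=st&((H<8)|(H>172)),blue=st&(H>105)&(H<130),knob=V<40)
ms,mt=masks(S),masks(T)
ns=dict(green=(211,202),yellow=(244,185),red=(322,179),blue=(362,190),knob=(289,165))
nt=dict(green=(307,236),yellow=(271,264),red=(181,270),blue=(143,246),knob=(222,244))
P={}
for k in ns:
    a,sa=blob(ms[k],ns[k]);b,sb=blob(mt[k],nt[k])
    z=.156 if k=="knob" else .097
    p,g=tri(S,a,T,b)
    print(k,a.round(1),sa,b.round(1),sb,"tri",p.round(4),round(g,4),"S",plane(S,*a,z).round(4),"T",plane(T,*b,z).round(4))
    P[k]=(plane(S,*a,z)[:2]+plane(T,*b,z)[:2])/2
K=P["knob"]
# circle through discs: known angles; rigid fit
ang=dict(green=-.8,yellow=-.4,red=.4,blue=.8)
from scipy.optimize import least_squares
def mod(x):
    r=[]
    for k,a in ang.items():
        # lever points from pivot toward robot at yaw x2; +angle -> +y
        t=x[2]-a; r+=list(x[:2]-.198*np.array([np.cos(t),np.sin(t)])-P[k])
    r+=list(x[:2]-.15*np.array([np.cos(x[2]),np.sin(x[2])])-K)
    return np.array(r)
o=least_squares(mod,[.6,0,0]);x=o.x
print("pivot,yaw",x.round(4));print((mod(x)*1000).round(1))
for a in (0,-.4,-.8,-.85):print(a,(x[:2]-.15*np.array([np.cos(x[2]-a),np.sin(x[2]-a)])).round(4))
E
```

```text
green [210.7 201.9] [204 198  14   9  86] [306.3 235.9] [299 229  16  15 191] tri [ 0.4956 -0.0777  0.096 ] 0.0016 S [ 0.4965 -0.0786  0.097 ] T [ 0.4956 -0.0768  0.097 ]
yellow [243.4 184.4] [237 180  14   9  97] [270.6 264.3] [263 257  16  16 207] tri [ 0.4558 -0.0099  0.0955] 0.002 S [ 0.4574 -0.0113  0.097 ] T [ 0.4559 -0.0089  0.097 ]
red [321.8 178.3] [315 174  14   9  91] [180.5 269.9] [173 262  16  17 206] tri [0.467  0.1434 0.0955] 0.0018 S [0.4689 0.1416 0.097 ] T [0.4672 0.144  0.097 ]
blue [361.7 189.4] [355 185  14   9  98] [142.2 246.2] [135 239  16  16 197] tri [0.5158 0.2048 0.0957] 0.0019 S [0.5173 0.2028 0.097 ] T [0.516  0.2054 0.097 ]Traceback (most recent call last):
  File "<stdin>", line 13, in <module>
  File "h.py", line 16, in blob
    k=min(k,key=lambda i:np.hypot(*(c[i]-near))); return c[k],s[k]
ValueError: min() iterable argument is empty
```

```bash
python3 - <<'E'
from h import *
from plant import manip
import numpy as np
from scipy.optimize import least_squares
P=dict(green=[.496,-.0777],yellow=[.4566,-.0101],red=[.468,.1428],blue=[.5166,.2041])
ang=dict(green=-.8,yellow=-.4,red=.4,blue=.8)
u=lambda t:np.array([np.cos(t),np.sin(t)])
mod=lambda x:np.concatenate([x[:2]-.198*u(x[2]-a)-P[k] for k,a in ang.items()])
x=least_squares(mod,[.6,0,0]).x
print("pivot,yaw",x.round(4),(mod(x)*1000).round(1))
kn={a:x[:2]-.15*u(x[2]-a) for a in (0,-.2,-.4,-.6,-.8,-.85)}
for a in kn: print(a,kn[a].round(4))
s=manip.get_state();R=s['tcp_rot']
print(R.T@(np.r_[kn[0],.25]-s['tcp_pos'])*100)
T=__import__('plant').viewer.get_image("top");S=__import__('plant').viewer.get_image("scene")
for d,n in((T,'top'),(S,'scene')):
    f=192/np.tan(np.radians(d["fov_y"]/2));M=np.linalg.inv(d["cam_to_world"]);im=d["img"][:,:,::-1].copy()
    for z in(.134,.156,.178):
        c=M@np.r_[kn[0],z,1];p=(d["cx"]+f*c[0]/-c[2],d["cy"]-f*c[1]/-c[2]);print(n,z,np.round(p,1))
        cv2.circle(im,tuple(int(round(q)) for q in p),1,(0,0,255),-1)
    y,xx=int(p[1]),int(p[0]);cv2.imwrite(f"pics/k_{n}.png",cv2.resize(im[y-40:y+40,xx-50:xx+50],None,fx=5,fy=5,interpolation=0))
a,b=[cv2.imread(f"pics/k_{n}.png") for n in("top","scene")]
cv2.imwrite("pics/k.png",cv2.resize(np.hstack([a,b]),(800,320)))
E
```

```text
pivot,yaw [ 0.644   0.0531 -0.0732] [ 0.1 -0.8 -0.1 -0.4 -0.2  0.5  0.2  0.7]
0 [0.4944 0.064 ]
-0.2 [0.4952 0.0341]
-0.4 [0.502  0.0049]
-0.6 [ 0.5144 -0.0224]
-0.8 [ 0.5319 -0.0466]
-0.85 [ 0.5371 -0.0521]
[ 48.44205667 -53.15813202  -0.47457228]
top 0.134 [223.7 245.6]
top 0.156 [222.6 244.3]
top 0.178 [221.4 242.9]
scene 0.134 [288.4 175.1]
scene 0.156 [289.2 165. ]
scene 0.178 [290.  154.5]
```

View pics/k.png

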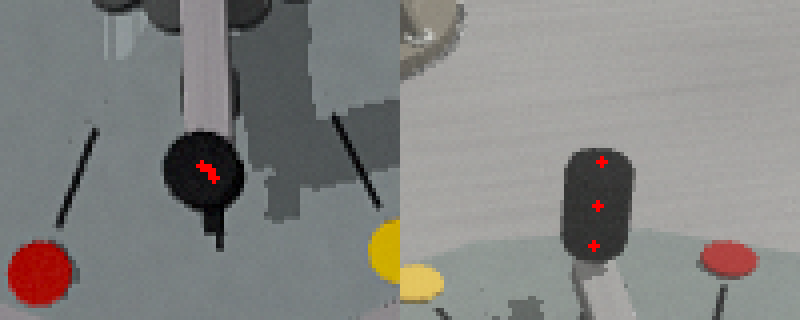

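The disc fit residuals are under 1 mm, and the predicted knob pixels land on the knob in both views. I'll move above the knob.

send_rows:
  plan:
    - [-1, 2.7, -3, -0.4, 0, 0, 0]
    - [-1, 5.4, -6, -0.8, 0, 0, 0]
    - [-1, 8.1, -9, -1.2, 0, 0, 0]
    - [-1, 10.8, -12, -1.6, 0, 0, 0]
    - [-1, 13.5, -15, -2, 0, 0, 0]

```text
t: 0.72
tcp_pos: [0.306, -0.416, 0.2652]
tcp_rot: [[0.933, 0.359, -0.0], [0.359, -0.933, 0.0], [-0.0, -0.0, -1.0]]
ft_force: [1.3, 0.0, -0.1]
finger_gap: 1.002
```

send_rows:
  plan:
    - [-1, 2.7, -3, 0, 0, 0, 0]
    - [-1, 5.4, -6, 0, 0, 0, 0]
    - [-1, 8.1, -9, 0, 0, 0, 0]
    - [-1, 10.8, -12, 0, 0, 0, 0]
    - [-1, 13.5, -15, 0, 0, 0, 0]

```text
t: 1.13
tcp_pos: [0.3784, -0.2256, 0.2656]
tcp_rot: [[0.933, 0.359, 0.0], [0.359, -0.933, -0.0], [0.0, 0.0, -1.0]]
ft_force: [0.2, -0.1, -0.3]
finger_gap: 1.001
```

send_rows:
  plan:
    - [-1, 2.7, -3, 0, 0, 0, 0]
    - [-1, 5.4, -6, 0, 0, 0, 0]
    - [-1, 8.1, -9, 0, 0, 0, 0]
    - [-1, 10.8, -12, 0, 0, 0, 0]
    - [-1, 13.5, -15, 0, 0, 0, 0]

```text
t: 1.55
tcp_pos: [0.4508, -0.0352, 0.2659]
tcp_rot: [[0.933, 0.359, 0.001], [0.359, -0.933, -0.001], [0.001, 0.001, -1.0]]
ft_force: [0.4, 0.4, -0.2]
finger_gap: 0.999
```

send_rows:
  plan:
    - [-1, 2.5, -2.5, 0, 0, 0, 0.11]
    - [-1, 5, -5, 0, 0, 0, 0.22]
    - [-1, 7.6, -7.7, 0, 0, 0, 0.33]
    - [-1, 7.6, -7.7, 0, 0, 0, 0.44]
    - [-1, 7.6, -7.7, 0, 0, 0, 0.44]

```text
t: 1.97
tcp_pos: [0.4945, 0.0675, 0.266]
tcp_rot: [[0.998, -0.069, 0.002], [-0.069, -0.998, 0.001], [0.002, -0.001, -1.0]]
ft_force: [0.3, -0.4, -0.7]
finger_gap: 1.001
```

```bash
python3 - <<'E'
from h import *
from plant import manip,viewer
s=manip.get_state();R=s['tcp_rot'];print(s['tcp_pos'].round(4),R.round(3).tolist(),(R.T@(np.array([.4944,.064,.155])-s['tcp_pos'])*100).round(2))
a=viewer.get_image("top")["img"];b=viewer.get_image("wrist")["img"]
cv2.imwrite("pics/above.png",cv2.resize(np.hstack([a,b])[:,:,::-1],(800,300)))
E
```

```text
[0.4945 0.0675 0.266 ] [[0.998, -0.069, 0.002], [-0.069, -0.998, 0.001], [0.002, -0.001, -1.0]] [-1.00e-02  3.60e-01  1.11e+01]
```

View pics/above.png

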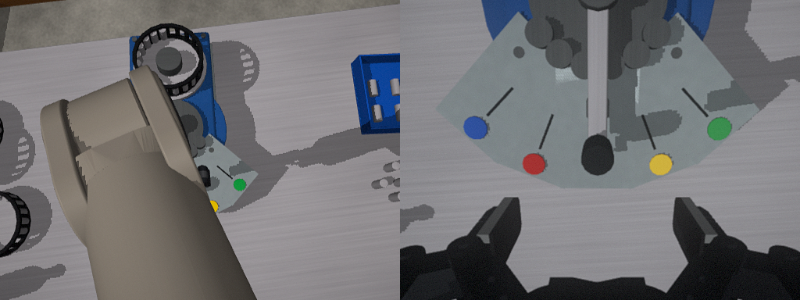

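The wrist picture shows the knob near (597,150), centred between the jaws, with the bar in line with the tool's x axis. I'll descend, then close.

send_rows:
  plan:
    - [-1, 0, 0.36, 3, 0, 0, 0]
    - [-1, 0, 0.36, 6, 0, 0, 0]
    - [-1, 0, 0.36, 8.5, 0, 0, 0]
    - [-1, 0, 0.36, 10.8, 0, 0, 0]
    - [-1, 0, 0.36, 10.8, 0, 0, 0]

```text
t: 2.48
tcp_pos: [0.4897, 0.0562, 0.1534]
tcp_rot: [[0.997, -0.071, -0.009], [-0.071, -0.997, -0.004], [-0.008, 0.005, -1.0]]
ft_force: [-1.6, -0.8, -0.1]
finger_gap: 1.0
```

send_rows:
  plan:
    - [0, 0, 0, 0, 0, 0, 0]
    - [0.3, 0, 0, 0, 0, 0, 0]
    - [0.6, 0, 0, 0, 0, 0, 0]
    - [1, 0, 0, 0, 0, 0, 0]
    - [1, 0, 0, 0, 0, 0, 0]

```text
t: 2.9
tcp_pos: [0.4909, 0.0571, 0.1553]
tcp_rot: [[0.998, -0.07, -0.005], [-0.07, -0.998, -0.003], [-0.005, 0.003, -1.0]]
ft_force: [-0.8, -0.2, 5.4]
finger_gap: 0.335
```

send_rows:
  plan:
    - [1, 0, 0, 0, 0, 0, 0]
    - [1, 0, 0, 0, 0, 0, 0]
    - [1, 0, 0, 0, 0, 0, 0]
    - [1, 0, 0, 0, 0, 0, 0]
    - [1, 0, 0, 0, 0, 0, 0]

```text
t: 3.32
tcp_pos: [0.4909, 0.0574, 0.1554]
tcp_rot: [[0.998, -0.07, -0.005], [-0.07, -0.998, -0.003], [-0.005, 0.003, -1.0]]
ft_force: [-0.8, 2.3, -1.7]
finger_gap: 0.334
```

```bash
python3 - <<'E'
from h import *
from plant import manip,viewer
s=manip.get_state();print(s['tcp_pos'].round(4),s['tcp_rot'].round(3).tolist(),s['finger_gap'],s['ft_force'])
a=viewer.get_image("scene")["img"];b=viewer.get_image("wrist")["img"]
cv2.imwrite("pics/grip.png",cv2.resize(np.hstack([a,b])[:,:,::-1],(800,300)))
E
```

```text
[0.4909 0.0574 0.1554] [[0.998, -0.07, -0.005], [-0.07, -0.998, -0.003], [-0.005, 0.003, -1.0]] 0.3337748227710355 [-0.79581813  2.34502152 -1.72312582]
```

View pics/grip.png

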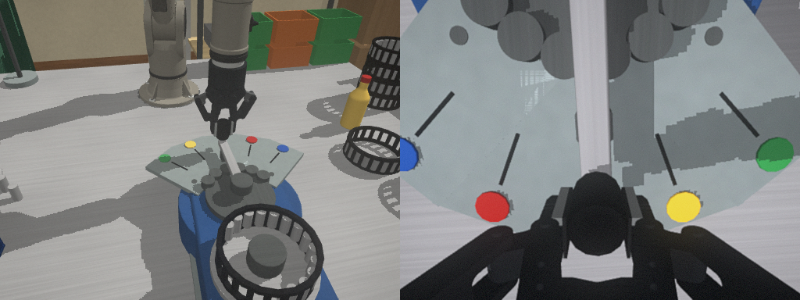

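The knob is gripped, with the opening at about 28 mm. I'll swing it along the arc and turn the tool with the lever.

send_rows:
  plan:
    - [1, 0.05, 0.76, 0, 0, 0, -0.05]
    - [1, 0.14, 1.53, 0, 0, 0, -0.1]
    - [1, 0.27, 2.28, 0, 0, 0, -0.15]
    - [1, 0.43, 3.03, 0, 0, 0, -0.2]
    - [1, 0.64, 3.77, 0, 0, 0, -0.25]

```text
t: 3.83
tcp_pos: [0.495, 0.0182, 0.1554]
tcp_rot: [[0.983, 0.182, -0.005], [0.182, -0.983, -0.004], [-0.005, 0.003, -1.0]]
ft_force: [2.0, -0.0, -4.6]
finger_gap: 0.337
```

```bash
cat > arc.py <<'E'
from h import *
from plant import manip
s=manip.get_state();p=s['tcp_pos'];R=s['tcp_rot'];v=np.array([.644,.0531])-p[:2]
r=np.hypot(*v);t=np.arctan2(v[1],v[0]);yaw=np.arctan2(R[1,0],R[0,0])
print("t",s['t'],"r",r.round(4),"lever",(-.0732-t).round(3),"yaw-bar",(yaw-t).round(3),"F",s['ft_force'].round(1),"z",p[2].round(4),s['finger_gap'])
rem=.727-t
for d in np.linspace(0,rem,11)[1:]:
    q=np.array([.644,.0531])-.1525*np.array([np.cos(t+d),np.sin(t+d)])
    print(round(d,3),(R.T@np.r_[q-p[:2],0]*100).round(2))
E
python3 arc.py
```

```text
t 3.8333 r 0.1531 lever -0.303 yaw-bar -0.047 F [ 2.  -0.  -4.6] z 0.1554 0.33705313175317136
0.05 [0.11 0.75 0.  ]
0.099 [0.2  1.51 0.  ]
0.149 [0.33 2.25 0.01]
0.199 [0.5  2.99 0.01]
0.248 [0.7  3.72 0.01]
0.298 [0.94 4.44 0.01]
0.348 [1.21 5.15 0.01]
0.398 [1.52 5.84 0.01]
0.447 [1.86 6.51 0.01]
0.497 [2.24 7.17 0.01]
```

send_rows:
  plan:
    - [1, 0.08, 0.75, 0, 0, 0, -0.05]
    - [1, 0.18, 1.51, 0, 0, 0, -0.1]
    - [1, 0.3, 2.25, 0, 0, 0, -0.15]
    - [1, 0.48, 2.99, 0, 0, 0, -0.2]
    - [1, 0.68, 3.72, 0, 0, 0, -0.25]

```text
t: 4.25
tcp_pos: [0.5081, -0.017, 0.1554]
tcp_rot: [[0.906, 0.423, -0.006], [0.423, -0.906, -0.004], [-0.007, 0.001, -1.0]]
ft_force: [-0.3, 3.1, -2.4]
finger_gap: 0.334
```

```bash
python3 arc.py
```

```text
t 4.25 r 0.1529 lever -0.549 yaw-bar -0.04 F [-0.3  3.1 -2.4] z 0.1554 0.333645329663492
0.025 [ 0.06  0.38 -0.  ]
0.05 [0.09 0.76 0.  ]
0.075 [0.13 1.14 0.  ]
0.1 [0.18 1.52 0.  ]
0.125 [0.24 1.9  0.  ]
0.15 [0.3  2.28 0.  ]
0.176 [ 0.38  2.65 -0.  ]
0.201 [ 0.47  3.02 -0.  ]
0.226 [ 0.56  3.39 -0.  ]
0.251 [ 0.67  3.76 -0.  ]
```

send_rows:
  plan:
    - [1, 0.09, 0.76, 0, 0, 0, -0.05]
    - [1, 0.18, 1.52, 0, 0, 0, -0.1]
    - [1, 0.3, 2.28, 0, 0, 0, -0.15]
    - [1, 0.47, 3.02, 0, 0, 0, -0.2]
    - [1, 0.67, 3.76, 0, 0, 0, -0.25]

```text
t: 4.67
tcp_pos: [0.5304, -0.049, 0.1554]
tcp_rot: [[0.772, 0.636, -0.005], [0.636, -0.772, -0.005], [-0.007, 0.0, -1.0]]
ft_force: [0.3, 2.0, -1.6]
finger_gap: 0.337
```

send_rows:
  plan:
    - [1, 0, 0, 0, 0, 0, 0]
    - [1, 0, 0, 0, 0, 0, 0]
    - [1, 0, 0, 0, 0, 0, 0]

```text
t: 4.92
tcp_pos: [0.5302, -0.0489, 0.1554]
tcp_rot: [[0.772, 0.636, -0.005], [0.636, -0.772, -0.005], [-0.007, 0.0, -1.0]]
ft_force: [1.0, 1.5, -1.7]
finger_gap: 0.335
```

```bash
python3 arc.py|head -1;  python3 - <<'E'
from h import *
from plant import manip,viewer
a=viewer.get_image("scene")["img"];b=viewer.get_image("wrist")["img"]
cv2.imwrite("pics/end.png",cv2.resize(np.hstack([a,b])[:,:,::-1],(800,300)))
E
```

```text
t 4.9167 r 0.1528 lever -0.804 yaw-bar -0.042 F [ 1.   1.5 -1.7] z 0.1554 0.33524264923491437
```

View pics/end.png

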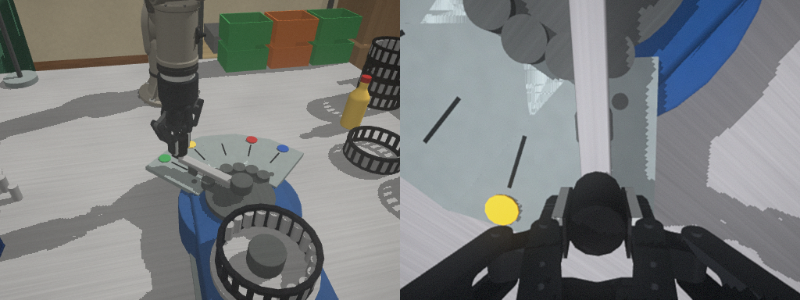

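The lever is at -0.80 and the bar points at green (165,158 in the left half). I'll open in place, then lift away.

send_rows:
  plan:
    - [0, 0, 0, 0, 0, 0, 0]
    - [-0.5, 0, 0, 0, 0, 0, 0]
    - [-1, 0, 0, 0, 0, 0, 0]
    - [-1, 0, 0, 0, 0, 0, 0]
    - [-1, 0, 0, 0, 0, 0, 0]

```text
t: 5.43
tcp_pos: [0.5303, -0.0491, 0.1556]
tcp_rot: [[0.772, 0.636, -0.005], [0.636, -0.772, -0.005], [-0.007, 0.001, -1.0]]
ft_force: [0.5, 0.3, -0.1]
finger_gap: 0.998
```

send_rows:
  plan:
    - [-1, 0, 0, 0, 0, 0, 0]
    - [-1, 0, 0, 0, 0, 0, 0]
    - [-1, 0, 0, 0, 0, 0, 0]
    - [-1, 0, 0, 0, 0, 0, 0]
    - [-1, 0, 0, 0, 0, 0, 0]

```text
t: 5.85
tcp_pos: [0.5302, -0.0491, 0.1556]
tcp_rot: [[0.772, 0.636, -0.005], [0.636, -0.772, -0.005], [-0.007, 0.001, -1.0]]
ft_force: [-0.2, 0.3, 0.0]
finger_gap: 1.002
```

send_rows:
  plan:
    - [-1, 0, 0, -2, 0, 0, 0]
    - [-1, 0, 0, -5, 0, 0, 0]
    - [-1, 0, 0, -8, 0, 0, 0]
    - [-1, 0, 0, -11, 0, 0, 0]
    - [-1, 0, 0, -12, 0, 0, 0]

```text
t: 6.27
tcp_pos: [0.5331, -0.0481, 0.2802]
tcp_rot: [[0.772, 0.636, 0.002], [0.636, -0.772, -0.006], [-0.002, 0.006, -1.0]]
ft_force: [0.5, 0.5, -0.0]
finger_gap: 1.002
```

send_rows:
  plan:
    - [-1, -1, 3, 0, 0, 0, 0]
    - [-1, -2, 6, 0, 0, 0, 0]
    - [-1, -3, 9, 0, 0, 0, 0]
    - [-1, -4, 12, 0, 0, 0, 0]
    - [-1, -5, 15, 0, 0, 0, 0]

```text
t: 6.68
tcp_pos: [0.5899, -0.1971, 0.2806]
tcp_rot: [[0.772, 0.636, 0.001], [0.636, -0.772, -0.006], [-0.003, 0.006, -1.0]]
ft_force: [1.4, 0.1, -0.4]
finger_gap: 0.999
```

send_rows:
  plan:
    - [-1, -1, 3, 0, 0, 0, 0]
    - [-1, -2, 6, 0, 0, 0, 0]
    - [-1, -3, 9, 0, 0, 0, 0]
    - [-1, -4, 10, 0, 0, 0, 0]
    - [-1, -4, 10, 0, 0, 0, 0]

```text
t: 7.1
tcp_pos: [0.6211, -0.305, 0.2794]
tcp_rot: [[0.776, 0.63, -0.001], [0.63, -0.776, -0.008], [-0.006, 0.005, -1.0]]
ft_force: [-0.7, -0.2, -1.1]
finger_gap: 1.001
```

```bash
python3 - <<'E'
from h import *
from plant import manip,viewer
s=manip.get_state();print(s['t'],s['tcp_pos'],s['ft_force'],abs(s['joint_vel']).max())
A=viewer.get_image("scene");B=viewer.get_image("top")
for d in(A,B):
    f=192/np.tan(np.radians(d["fov_y"]/2));M=np.linalg.inv(d["cam_to_world"])
    t=.727;q=np.array([.644,.0531])-.15*np.array([np.cos(t),np.sin(t)]);c=M@np.r_[q,.156,1]
    print("knob expected at -0.8:",(d["cx"]+f*c[0]/-c[2]).round(1),(d["cy"]-f*c[1]/-c[2]).round(1))
    m=d["img"].max(2)<55;
    try: print(blob(m,np.array([d["cx"]+f*c[0]/-c[2],d["cy"]-f*c[1]/-c[2]]),15))
    except Exception as e: print(e)
cv2.imwrite("pics/fin.png",cv2.resize(np.hstack([A["img"],B["img"]])[:,:,::-1],(800,300)))
E
```

```text
7.1 [ 0.62106995 -0.30504498  0.27937464] [-0.70975034 -0.24364692 -1.06991813] 3.107036526874286
knob expected at -0.8: 231.1 185.2
(array([230.0027248 , 188.40054496]), array([220, 174,  20,  28, 367], dtype=int32))
knob expected at -0.8: 288.2 211.9
(array([288.09863014, 212.95342466]), array([278, 202,  20,  27, 365], dtype=int32))
```

View pics/fin.png

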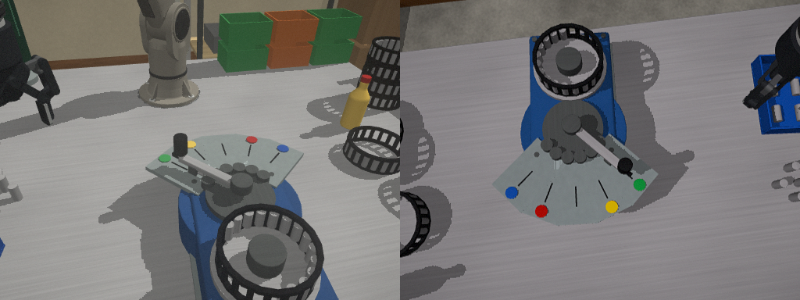

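The pictures show the lever pointing at green, with the knob at about (625,165) in the right half. The gripper is clear of the unit. I'll let the arm settle and hand in.

send_rows:
  plan:
    - [-1, 0, 0, 0, 0, 0, 0]
    - [-1, 0, 0, 0, 0, 0, 0]
    - [-1, 0, 0, 0, 0, 0, 0]

```text
t: 7.45
tcp_pos: [0.6223, -0.2967, 0.2809]
tcp_rot: [[0.77, 0.638, 0.0], [0.638, -0.77, -0.004], [-0.002, 0.003, -1.0]]
ft_force: [-0.3, -0.2, -0.9]
finger_gap: 0.999
```

```bash
python3 -c "
from plant import workorder;print(workorder.close_job())"
```

```text
the job is handed in; nothing more can be done
None
```

The selector lever is in the green notch (-0.8 rad) and released, and the job was handed in at about 7.5 s of the 32 s allowed. I pinched the knob from above, swung it along its arc from neutral past yellow to green, opened the gripper in place, then lifted clear and moved away.

- **Position:** before release, the tool pose put the lever at -0.804 rad. After release, the knob was within about 3 px of where -0.8 predicts in the scene view and 1 px in the top view, and both pictures show the bar pointing at the green disc.
- **Contact:** the forces I read during the job stayed under about 6 N. At the end the gripper was open and about 0.25 m from the knob, with wrist force readings of about 1 N or less.
- **Deviation:** as the jaws closed, the gripper sat about 6 mm to the side of the knob's estimated centre. This nudged the lever slightly towards green, and I corrected for it in the swing.

No check failed; the knob's vertical offset in the scene view was the largest disagreement.

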